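# Unload the injector cleaning tray and gauge the marked injector

### The job

Open the clear sliding cover of the cleaning tray; its lock may or may not be on, which shows only when you try to move the cover: if it holds, don't force it but push it back shut, give the round collar a quarter turn and try again. Unload every injector into the blue collecting tray, lying on its floor, but check the orange-banded one on the way: lay it lengthwise on the length gauge's bed, slide the jaw gently shut until it presses the injector firmly against the anvil for a moment, then draw the jaw fully back before you take it off. Finish with the cover slid fully shut and the bottle, jar and can still standing.

Things in the scene. Friction and masses are not known exactly. Their poses are not given: they have to be found in the camera images.
- station: cleaning tray, fixed, 280 (x) by 410 mm (y), walls 65 mm high; origin on the table under the middle of its pockets. Four pockets, 127 x 47 mm, centred at x = +-67, y = +-27 mm; floor 35 mm and ridges between them 44 mm above the table; injectors lie in them along x. The cover parks over the deck on the +y side; the blue lock housing, 50 mm high, with the round collar is on the -y side.
- cover (a joint): travel of the clear cover in m along the station's +y: 0 shut, 0.145 fully open (past 0.14 the pockets are bare). About 2 N of friction; it stays where it is left. With the lock on (its hidden tongue caught) it moves only 1 to 12 mm and is then held fast; a lock near its changeover may also catch it on the way back.
- cover_handle (a point): centre of the cover's black handle bar: 140 mm long (station x), 14 mm wide (y), 18 mm high, 100 mm above the table; the bar's underside is 19 mm above the cover, whose top is 72 mm above the table. Axes as the station's. Pinch it across its width from above, or push it sideways.
- collar_center (a point): centre of the round steel lock collar, 55 mm across, 51 to 85 mm above the table (this point 68). Turns endlessly either way against 0.3 N m, stays where left, looks the same all round. Two opposite quarters of the turn lock, the two between are free: a quarter turn frees a locked cover, but mostly locks a free one. Near a changeover an eighth more may be needed. Turn it with the cover shut. Axes as the station's, not turning.
- gauge: the length gauge, fixed, 270 mm long along its x, 90 mm wide; origin on the table under the middle of the gauging line. Its flat bed is 20 mm above the table. The anvil is at the +x end and the jaw at the -x end.
- anvil_face (a point): point on the gauging face of the fixed anvil (it looks to the gauge's -x), at x = +85 mm of the gauge's frame, 34 mm above the table. The anvil is a steel block 44 mm wide, 22 mm thick, its top 54 mm above the table. Axes as the gauge's.
- jaw (a joint): travel of the sliding jaw in m along the gauge's +x, 0 fully open; the gap between jaw and anvil is 0.190 m less this value, so it reads 0.070 when shut on a 120 mm injector. About 2 N of friction; it stays where it is left. Greatest travel 0.11.
- jaw_tab (a point): centre of the orange grip tab on top of the jaw: 12 mm thick (gauge x), 32 mm wide (y), 70 mm above the table, its top 86 mm. The jaw block below it is 22 mm thick, 44 mm wide, its top 56 mm above the table. The tab's middle is 11 mm behind (-x of) the jaw's face. Axes as the gauge's.
- jaw_face (a point): point on the jaw's gauging face (it looks to the gauge's +x), 34 mm above the table. Axes as the gauge's.
- tray: the blue collecting tray, fixed, open on top, 200 (x) by 260 mm (y), walls 5 mm thick and 35 mm high, floor 5 mm above the table; origin on the table under its centre.
- injector_orange: fuel injector, 120 mm long along its own x, about 0.22 kg: steel body 60 mm long of 28 x 28 mm square section in the middle, 20 mm round nozzle (+x end), 24 mm round plug (-x end), each 30 mm long. Origin at its centre, 14 mm above what it lies on, whichever side is down. Starts in any of the pockets. This one has an orange band round its middle and is always there; it is the one to gauge.
- injector_a: fuel injector, 120 mm long along its own x, about 0.22 kg: steel body 60 mm long of 28 x 28 mm square section in the middle, 20 mm round nozzle (+x end), 24 mm round plug (-x end), each 30 mm long. Origin at its centre, 14 mm above what it lies on, whichever side is down. Starts in any of the pockets. A plain one with a dark band; it may be absent.
- injector_b: fuel injector, 120 mm long along its own x, about 0.22 kg: steel body 60 mm long of 28 x 28 mm square section in the middle, 20 mm round nozzle (+x end), 24 mm round plug (-x end), each 30 mm long. Origin at its centre, 14 mm above what it lies on, whichever side is down. Starts in any of the pockets. A plain one with a dark band; it may be absent.
- injector_c: fuel injector, 120 mm long along its own x, about 0.22 kg: steel body 60 mm long of 28 x 28 mm square section in the middle, 20 mm round nozzle (+x end), 24 mm round plug (-x end), each 30 mm long. Origin at its centre, 14 mm above what it lies on, whichever side is down. Starts in any of the pockets. A plain one with a dark band; it may be absent.
- cleaner_bottle: bystander: white bottle, 200 mm high, 72 mm across, standing beyond the work area; origin under its centre.
- seal_jar: bystander: amber jar, 90 mm high, 68 mm across, standing beyond the work area; origin under its centre.
- oil_can: bystander: yellow can, 160 mm high, 66 mm across, standing beyond the work area; origin under its centre.

How it is judged (in metres and radians):
On the way, in this order (a step that is already met when the one before it is completed fails the run):
1. the cover is slid fully open (value of joint cover above 0.135 m), for 0.2 s.
2. the orange-banded injector lies on the gauge's bed, in line with it, and the jaw is pressed shut on it, so that jaw and anvil both bear on it with over 1.5 N (y of injector_orange in the frame of gauge between -0.012 and 0.012 m and z of injector_orange in the frame of gauge between 0.028 and 0.042 m and angle between the x axis of injector_orange and the x axis of gauge, either way round below 0.15 rad and contact force between each of jaw, anvil and injector_orange above 1.5 N), for 0.1 s.
3. the jaw is drawn back while the injector still lies on the gauge (y of injector_orange in the frame of gauge between -0.012 and 0.012 m and z of injector_orange in the frame of gauge between 0.028 and 0.042 m and angle between the x axis of injector_orange and the x axis of gauge, either way round below 0.15 rad and value of joint jaw below 0.015 m), for 0.1 s.
At the end, for the whole second after the job is handed in: The cover is shut to within 8 mm, the gauge's jaw is back to within 15 mm of fully open, and every injector, the orange-banded one too, lies at rest on the floor of the blue tray (value of joint cover below 0.008 m and value of joint jaw below 0.015 m and x of injector_orange in the frame of tray between -0.095 and 0.095 m and y of injector_orange in the frame of tray between -0.125 and 0.125 m and z of injector_orange in the frame of tray between 0.008 and 0.03 m and linear speed of each of injector_orange, injector_a, injector_b, injector_c below 0.03 m/s and x of injector_a in the frame of tray between -0.095 and 0.095 m and y of injector_a in the frame of tray between -0.125 and 0.125 m and z of injector_a in the frame of tray between 0.008 and 0.03 m and x of injector_b in the frame of tray between -0.095 and 0.095 m and y of injector_b in the frame of tray between -0.125 and 0.125 m and z of injector_b in the frame of tray between 0.008 and 0.03 m and x of injector_c in the frame of tray between -0.095 and 0.095 m and y of injector_c in the frame of tray between -0.125 and 0.125 m and z of injector_c in the frame of tray between 0.008 and 0.03 m); the robot touches nothing.
It fails at once if the cover is forced against its lock with more than 60 N (contact force between tongue and anything else above 60 N and contact force between the fingers and cover above 3 N).
It fails at once if the injector is squeezed between jaw and anvil with more than 60 N (contact force between each of jaw, anvil and injector_orange above 60 N).
It fails at once if the bottle, the jar or the can is knocked over (angle between any of cleaner_bottle, seal_jar, oil_can's own z axis and vertical above 0.7 rad).
Of injector_a, injector_b, injector_c only 2 to 3 are there at a start; the rules pass over those that are not, and their reading is None.
At some moment in a run one of injector_orange, injector_a, injector_b, injector_c may be knocked a few centimetres aside while the robot is not near it.
Once in a run the grip may slacken for a moment while it holds something.
It also fails if it takes over 210 s, if anything falls off the work surface, if the arm or the gripper's body presses on something with over 40 N, if the wrist force passes 120 N, or if a joint passes its speed limit or range.

### The arm

A 6-joint arm with a two-finger parallel gripper is mounted at the origin on the work surface. World frame = base frame: x ahead of the robot, y to its left, z up, the work surface at z = 0. Lengths are in mm, angles in rad, forces in N, time in s.
With the tool pointing down it reaches from about 350 to 875 mm from the base axis. Payload 4.2 kg.
Tool frame: the origin (TCP) lies at the very end of the fingers, on their centre line; the grasp point (between the pads) lies 19 mm behind it (pinch_z is the distance from the TCP to the grasp point, in mm); z points along the fingers, y is the line along which they close (so a half turn about z gives the same grasp; the last joint's range is limited). The gripper opens to 85 mm and grips with 20 to 120 N. Pads are 22 mm wide; open, the fingers measure 114 mm over their backs; the gripper's body (76 mm by 85 mm) begins 54 mm behind the grasp point. The pads swing forward as they close: fully open they stand 13 mm farther back than shut.
Start: joints at [1.495, 0.385, 0.008, 0, -1.194, -0.259], TCP at [205.33, 590.287, 231.312] pointing down, gripper open.
Joint ranges: [-3.14, 3.14], [-1.21, 2.06], [-1.07, 1.41], [-3.16, 2.05], [-2.99, -0.16], [-3.1, 3.1]. Speed limits (rad/s): [2.79, 2.79, 3.14, 3.14, 3.14, 3.14].

### API

Orientations are given as a unit quaternion [x, y, z, w].
In Python, from bench import * gives the robot as it stands.
- The arm moves only by the tool arm_command, never from a script. Its argument "steps" is one flat list of numbers, 4 for each row, row after row: the shift along the tool's x, y, z in m, then the turn about the tool's z in rad. In form: [tx, ty, tz, roll, tx, ty, tz, roll, ...]. A call has 1 to 20 rows; each row shifts and turns the commanded pose from where the row before left it, along the tool's axes as they then stand; what a row does not reach is not made up. A row lasts 1/8 s, in which the tool goes at most 62.5 mm and 10.7 degrees, less where a joint would pass 70% of its speed; a pose out of reach is approached as far as the arm can. A call with a gripper value outside its range is refused whole. "grip" is the finger opening in m, from 0 to 0.0854, set as the call begins (left out, the last holds). The fingers move at their own pace and stop on an object; the grip force is fixed at half the most. Time passes only in rows, so rows that do not move let the fingers close. It gives the time, the measured TCP pose, the force, the opening and the grip force at its end, in the units of the state.
- read_state(): the state, without advancing time (a new reading comes with each control period).
- get_image(name): name is "scene" or "top" or "wrist"; returns the picture (420x560x3 uint8, red, green, blue); there is no depth.
- get_calibration(name): a dict with "camera_matrix" (3x3 intrinsics, pixels), "cam_to_world" (4x4, takes a point from camera to world coordinates). Camera axes: x right, y down, z forward; pixel columns grow to the right and rows downward; lengths in mm; the calibration is good to about 2 mm. The wrist camera is an equidistant fisheye: a pixel r from the principal point sees the ray r / f radians off the axis. A picture is of the moment at which its call begins: read the wrist's pose just before it. get_calibration takes no time and is no camera call; for the wrist camera it gives the pose at the moment of the call.
- job_done(): hands the job in; it is judged then, once.
The state is a dict: "clock": time; "joints": joint angles; "joint_vel": joint speeds; "joint_efforts": joint torques, N m; "position": TCP position; "ee_rot": TCP orientation; "contact_force": force on the tool from outside, world axes, zero at the start; "wrist_torque": the same for the moment, N m; "gripper_width": finger opening in mm; "grasp_force": force on a finger pad.
Only numpy, scipy, OpenCV 4.12 (cv2) and the standard library are available. Lean on these libraries where they do the work, as an engineer would, in place of code of your own. Each camera call takes 0.05 s, during which the arm holds its last target. There are 200 camera calls.

## Working session

There is one attempt and no reset: what is moved stays moved. The work goes in short steps, Python scripts to look and compute and a tool call to move; the robot and the scene stay as the last step left them, time stands still between calls to the robot, and variables do not carry over. Pictures are saved under pics/ and viewed, at most 14 in all, crops included, and the job is handed in when it is done.

Besides the shell and the picture viewer there is one more tool, called after "Call:" as name(argument=value, ...), one argument or row to a line, values as JSON. arm_command: Moves the arm, as the interface text tells. Its arguments: {"type":"object","properties":{"steps":{"type":"array","items":{"type":"number"}},"grip":{"type":"number"}},"required":["steps"]}

```bash
mkdir -p pics; ls
python3 - <<'E'
from bench import *
import cv2
s=read_state(); print(s)
for n in ["top","scene"]:
    c=get_calibration(n); print(n,c)
    im=get_image(n); cv2.imwrite(f"pics/{n}0.png",cv2.resize(im[:,:,::-1],(800,600),interpolation=cv2.INTER_CUBIC))
E
```

```text
pics
{'clock': 0.0, 'joints': array([ 1.49462483e+00,  3.85593048e-01,  6.65163581e-03, -4.72641873e-04,
       -1.19401308e+00, -2.58621565e-01]), 'joint_vel': array([ 0.00220677, -0.00110088,  0.00057288,  0.00082522,  0.00010211,
        0.00062944]), 'joint_efforts': array([ 6.31010189e-04, -3.92291236e+01,  1.88402778e+01,  4.18614194e+00,
       -4.66533369e-03,  8.43263592e-06]), 'position': array([205.14412071, 589.76862907, 230.21357121]), 'ee_rot': array([ 9.86006759e-01, -1.66701705e-01, -1.20433374e-04,  1.09460760e-03]), 'contact_force': array([0.64774789, 0.07633902, 0.52376996]), 'wrist_torque': array([ 0.04458425, -0.02366587, -0.01011132]), 'grasp_force': 0.0, 'gripper_width': 85.83969232227622}
top {'camera_matrix': array([[518.4754168 ,   0.        , 277.11481118],
       [  0.        , 518.4754168 , 212.16273256],
       [  0.        ,   0.        ,   1.        ]]), 'cam_to_world': array([[-8.63694111e-03, -9.85347857e-01,  1.70337914e-01,
         4.22199937e+02],
       [-9.99961839e-01,  8.73432966e-03, -1.77638132e-04,
        -4.87296145e+01],
       [-1.31275214e-03, -1.70332948e-01, -9.85385693e-01,
         1.13768503e+03],
       [ 0.00000000e+00,  0.00000000e+00,  0.00000000e+00,
         1.00000000e+00]])}
scene {'camera_matrix': array([[427.775901  ,   0.        , 282.64565354],
       [  0.        , 427.775901  , 204.84977098],
       [  0.        ,   0.        ,   1.        ]]), 'cam_to_world': array([[-4.96652991e-01,  7.23406359e-01, -4.79603009e-01,
         1.11877014e+03],
       [ 8.67847357e-01,  4.22359397e-01, -2.61636208e-01,
         2.39602045e+02],
       [ 1.32955415e-02, -5.46164609e-01, -8.37572354e-01,
         1.00372175e+03],
       [ 0.00000000e+00,  0.00000000e+00,  0.00000000e+00,
         1.00000000e+00]])}
```

View pics/top0.png

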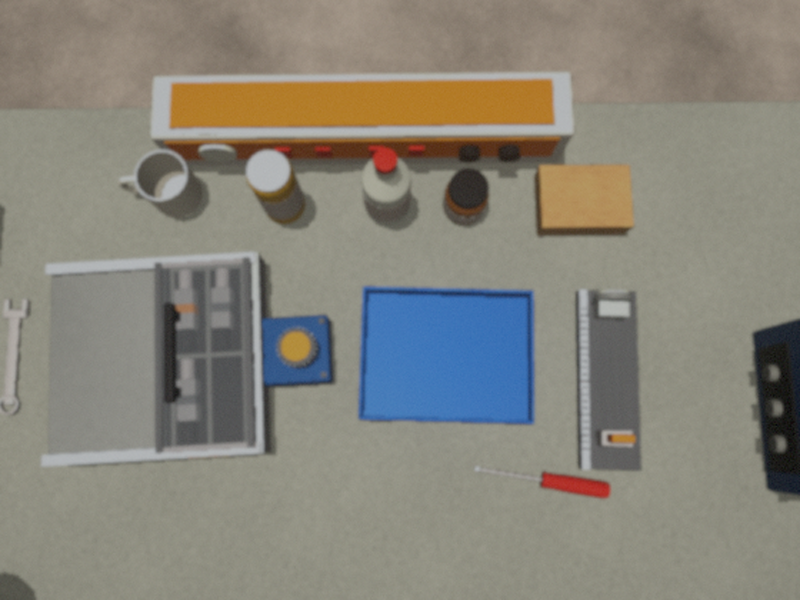

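View pics/scene0.png

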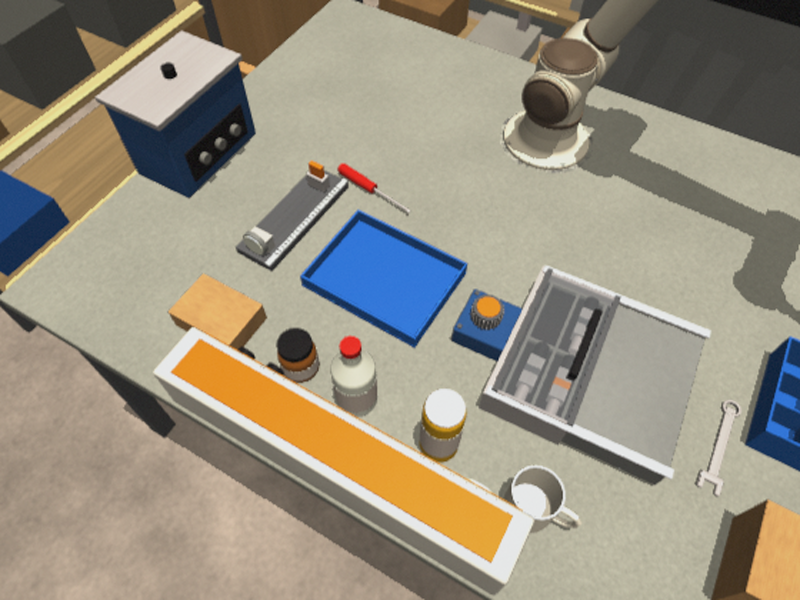

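```bash
cat > h.py <<'E'
from bench import *
import numpy as np, cv2
from scipy.spatial.transform import Rotation as R
def px2w(n,u,v,z):
    c=get_calibration(n);K=c["camera_matrix"];T=c["cam_to_world"]
    d=T[:3,:3]@np.linalg.solve(K,[u,v,1.]);o=T[:3,3]
    return o+d*(z-o[2])/d[2]
def crop(n,name,u0,v0,w,h,k):
    im=get_image(n)[v0:v0+h,u0:u0+w,::-1]
    cv2.imwrite(f"pics/{name}.png",cv2.resize(im,None,fx=k,fy=k,interpolation=cv2.INTER_CUBIC))
def w2px(n,p):
    c=get_calibration(n);T=c["cam_to_world"];q=T[:3,:3].T@(np.array(p)-T[:3,3]);q=c["camera_matrix"]@q;return q[:2]/q[2]
E
python3 - <<'E'
from h import *
crop("top","st",25,165,215,165,3.7)
crop("top","ga",245,190,215,160,3.7)
E
```

```text
(no output)
```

View pics/st.png

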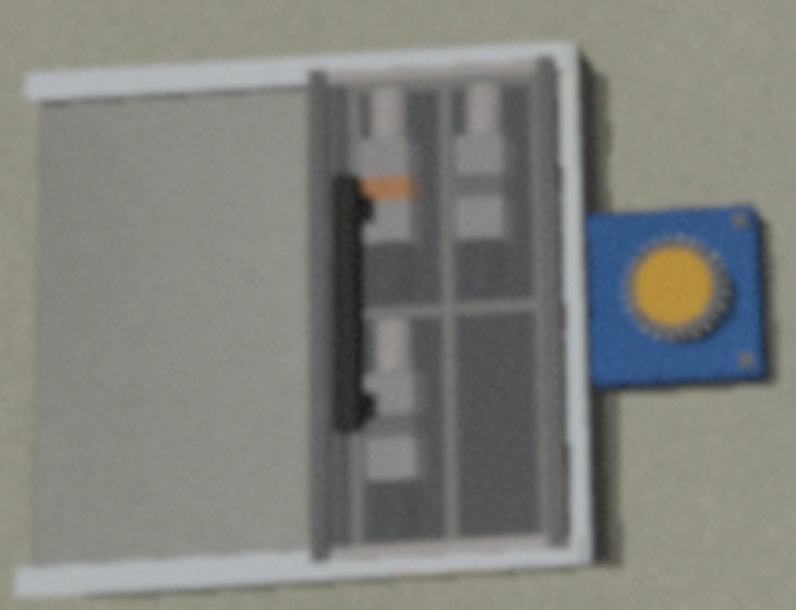

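View pics/ga.png

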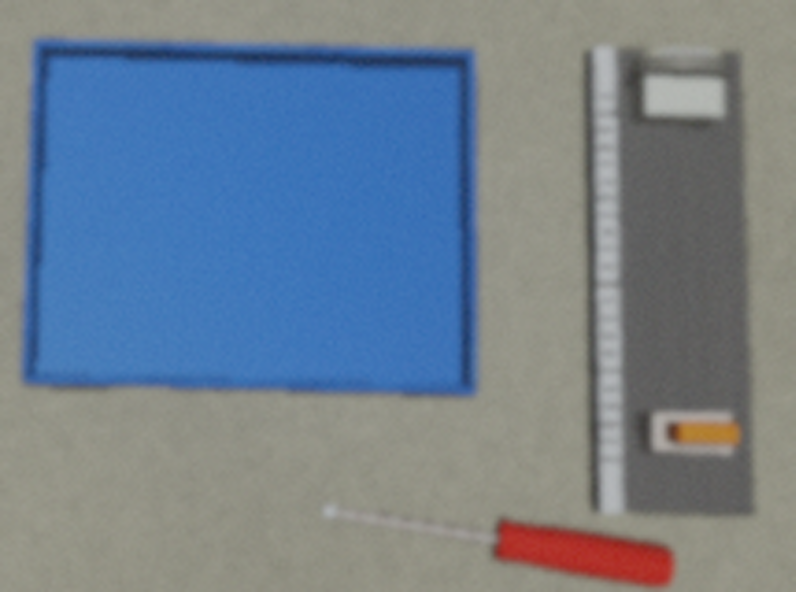

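Run:
```python
from h import *
k=3.7
def S(u,v,z): return px2w("top",25+(u+.5)/k-.5,165+(v+.5)/k-.5,z)[:2]
def G(u,v,z): return px2w("top",245+(u+.5)/k-.5,190+(v+.5)/k-.5,z)[:2]
def show(n,p): print(n,np.round(p,1))
def ang(a,b,off=0): d=b-a; return round(float(np.arctan2(d[1],d[0])-off),4)
show("collar",S(673,288,86))
show("handle",S(347,303,109)); print("handle x-ang",ang(S(347,430,109),S(347,178,109)))
print("wall top ang", ang(S(575,45,65),S(25,75,65),np.pi/2),"bot",ang(S(590,563,65),S(18,596,65),np.pi/2),"right",ang(S(592,560,65),S(575,45,65)))
show("cross ridge",S(449,308,44)); print("ridge",ang(S(452,540,44),S(447,90,44)))
for n,p in dict(orange=(389,189),a=(481,186),b=(390,424)).items(): show(n,S(*p,63))
print("body edges a",S(481,135,63),S(481,240,63))
cs=[G(35,40,35),G(474,50,35),G(475,395,35),G(24,384,35)]
show("tray",np.mean(cs,0));[show('c',c) for c in cs]
gs=[G(588,47,20),G(740,50,20),G(755,515,20),G(595,515,20)]
show("gauge",np.mean(gs,0));[show('g',c) for c in gs]
print("gauge ang",ang(gs[3],gs[0]),ang(gs[2],gs[1]))
show("anvil top",G(684,97,54)); show("anvil face edge",G(684,121,54))
show("tab",G(704,433,86)); show("jawblk",G(691,432,56))
```

```text
collar [542.6  95.5]
handle [533.4 267.7]
handle x-ang 0.0435
wall top ang 0.0471 bot 0.048 right 0.0553
cross ridge [537.  229.2]
ridge 0.0454
orange [603.1 260.8]
a [604.4 208.6]
b [470.6 255. ]
body edges a [633.93065948 209.5344608 ] [573.43817734 207.62278107]
tray [ 535.4 -124.2]
c [639.    0.7]
c [ 630.8 -256.1]
c [ 431.6 -248.6]
c [440.    7.2]
gauge [ 498.5 -367. ]
g [ 634.8 -326.5]
g [ 632.2 -416.5]
g [ 363.  -407.9]
g [ 363.8 -316.9]
gauge ang -0.0355 -0.032
anvil top [ 598.7 -371.6]
anvil face edge [ 584.9 -370.7]
tab [ 409.9 -362. ]
jawblk [ 410.2 -363.8]
```

Call:
arm_command(
  steps=[0,0,0,-0.128,0,0,0,-0.128,0,0,0,-0.127,0.026,0.028,0,0,0.026,0.028,0,0,0.026,0.028,0,0,0.026,0.028,0,0,0.026,0.028,0,0,0.026,0.028,0,0,0.026,0.028,0,0,0.026,0.028,0,0,0.026,0.028,0,0,0.026,0.028,0,0,0.026,0.028,0,0,0.026,0.028,0,0,0,0,0.05,0,0,0,0.03,0,0,0,0,0],
  grip=0.05,
)

```text
clock: 2.45
position: [531.8, 268.4, 148.6]
ee_rot: [1.0, 0.024, -0.003, 0.002]
contact_force: [0.1, -0.1, 0.0]
gripper_width: 49.8
grasp_force: 0.0
```

```bash
cat >> h.py <<'E'
def go(x,y,psi,z=None):
    s=read_state();p=s["position"];m=R.from_quat(s["ee_rot"]).as_matrix()
    c=np.arctan2(m[1,0],m[0,0]);dx,dy=x-p[0],y-p[1]
    print("t %.1f pos %s psi %.4f tilt %.3f | roll %.3f tx %.1f ty %.1f tz %s"%(s["clock"],np.round(p,1),c,np.hypot(m[0,2],m[1,2]),(c-psi+np.pi)%(2*np.pi)-np.pi,dx*np.cos(psi)+dy*np.sin(psi),dx*np.sin(psi)-dy*np.cos(psi),None if z is None else round(p[2]-z,1)))
def wrist(name):
    im=get_image("wrist")[:,:,::-1]
    cv2.imwrite(f"pics/{name}.png",cv2.resize(im,(800,600),interpolation=cv2.INTER_CUBIC))
def ws(n,u,v,z):
    "wrist fisheye pixel to world at height z"
    c=get_calibration("wrist");K=c["camera_matrix"];T=c["cam_to_world"]
    a=(u-K[0,2])/K[0,0];b=(v-K[1,2])/K[1,1];r=np.hypot(a,b);d=np.array([a/r*np.sin(r),b/r*np.sin(r),np.cos(r)]) if r>0 else np.array([0,0,1.])
    d=T[:3,:3]@d;o=T[:3,3];return (o+d*(z-o[2])/d[2])[:2]
E
python3 - <<'E'
from h import *
go(534,268,.048,92)
print(get_calibration("wrist"))
wrist("w1")
E
```

```text
t 2.5 pos [531.8 268.4 148.6] psi 0.0476 tilt 0.006 | roll -0.000 tx 2.2 ty 0.5 tz 56.6
{'camera_matrix': array([[325.1922621 ,   0.        , 286.70729516],
       [  0.        , 325.1922621 , 210.22249056],
       [  0.        ,   0.        ,   1.        ]]), 'cam_to_world': array([[ 4.82155985e-02, -9.59791197e-01, -2.76543151e-01,
         6.01936143e+02],
       [-9.98829652e-01, -4.52719384e-02, -1.70228822e-02,
         2.72430464e+02],
       [ 3.81876795e-03,  2.77040268e-01, -9.60850720e-01,
         2.91384575e+02],
       [ 0.00000000e+00,  0.00000000e+00,  0.00000000e+00,
         1.00000000e+00]])}
```

View pics/w1.png

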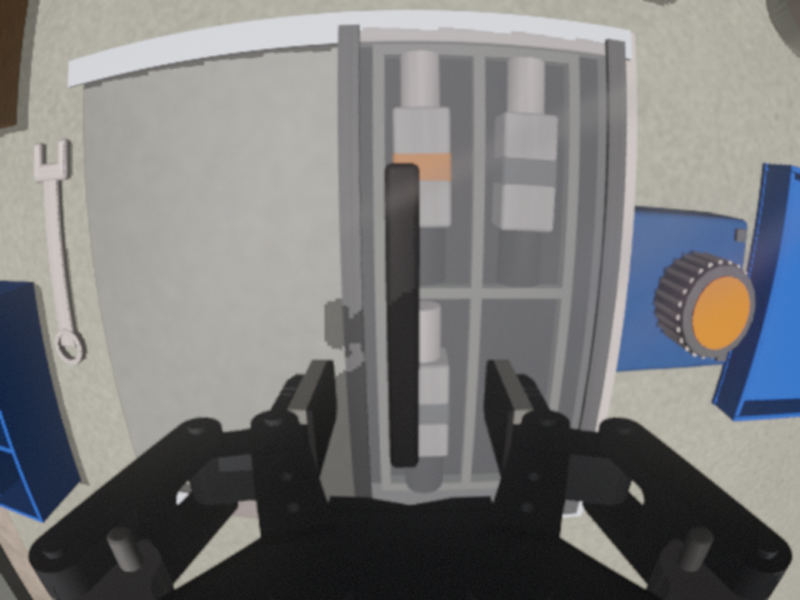

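Call:
arm_command(
  steps=[0,0,0.02,0,0,0,0.02,0,0,0,0.018,0,0,0,0,0],
)

```text
clock: 3.0
position: [533.4, 270.1, 94.0]
ee_rot: [1.0, 0.024, 0.0, 0.0]
contact_force: [-0.3, -0.1, 0.5]
gripper_width: 50.2
grasp_force: 0.0
```

Call:
arm_command(
  steps=[0,0,0,0,0,0,0,0,0,0,0,0,0,0,0,0],
  grip=0.017,
)

```text
clock: 3.5
position: [533.4, 269.9, 93.7]
ee_rot: [1.0, 0.024, 0.0, -0.0]
contact_force: [-0.2, 0.5, -0.8]
gripper_width: 17.0
grasp_force: 0.2
```

Call:
arm_command(
  steps=[0,-0.003,0,0,0,-0.002,0,0,0,0,0,0],
)

```text
clock: 3.88
position: [532.9, 274.6, 93.3]
ee_rot: [1.0, 0.024, -0.0, 0.0]
contact_force: [0.1, -1.4, 1.0]
gripper_width: 16.8
grasp_force: 0.7
```

Call:
arm_command(
  steps=[0,-0.002,0,0,0,-0.001,0,0,0,0,0,0],
)

```text
clock: 4.25
position: [532.7, 277.8, 93.3]
ee_rot: [1.0, 0.024, -0.0, 0.0]
contact_force: [0.6, -0.5, 2.0]
gripper_width: 17.0
grasp_force: 0.8
```

Call:
arm_command(
  steps=[0,-0.002,0,0,0,-0.001,0,0,0,0,0,0],
)

```text
clock: 4.62
position: [532.6, 279.2, 93.3]
ee_rot: [1.0, 0.024, -0.001, 0.001]
contact_force: [2.0, -6.2, 1.1]
gripper_width: 17.1
grasp_force: 3.1
```

Call:
arm_command(
  steps=[0,-0.001,0,0,0,0,0,0,0,0,0,0],
)

```text
clock: 5.0
position: [532.6, 279.5, 93.3]
ee_rot: [1.0, 0.024, -0.001, 0.002]
contact_force: [3.4, -7.6, 3.1]
gripper_width: 17.2
grasp_force: 4.0
```

Call:
arm_command(
  steps=[0,0.004,0,0,0,0.003,0,0,0,0.003,0,0,0,0.002,0,0,0,0,0,0],
)

```text
clock: 5.62
position: [533.2, 269.9, 93.3]
ee_rot: [1.0, 0.024, 0.0, -0.0]
contact_force: [0.2, 1.8, -1.9]
gripper_width: 16.6
grasp_force: 1.0
```

Call:
arm_command(
  steps=[0,0.002,0,0,0,0.001,0,0,0,0,0,0],
)

```text
clock: 6.0
position: [533.3, 269.7, 93.3]
ee_rot: [1.0, 0.024, 0.001, -0.002]
contact_force: [-2.7, 9.2, -2.9]
gripper_width: 17.1
grasp_force: 4.9
```

Call:
arm_command(
  steps=[0,-0.003,0,0,0,0,0,0,0,0,0,0,0,0,-0.03,0,0,0,-0.03,0,0,0,0,0],
  grip=0.05,
)

```text
clock: 6.75
position: [534.6, 270.2, 156.2]
ee_rot: [1.0, 0.024, 0.002, -0.002]
contact_force: [-0.9, 0.5, -0.5]
gripper_width: 50.2
grasp_force: 0.0
```

Run:
```python
from h import *
go(542.6,95.5,.048,62); print(read_state()["joints"])
T=np.array([[ 4.82155985e-02, -9.59791197e-01, -2.76543151e-01,6.01936143e+02],[-9.98829652e-01, -4.52719384e-02, -1.70228822e-02,2.72430464e+02],[ 3.81876795e-03,  2.77040268e-01, -9.60850720e-01,2.91384575e+02]])
def f(u,v,z):
    a=(u/800*560-286.7)/325.19;b=(v/600*420-210.22)/325.19;r=np.hypot(a,b);d=T[:,:3]@[a/r*np.sin(r),b/r*np.sin(r),np.cos(r)];o=T[:,3];return (o+d*(z-o[2])/d[2])[:2].round(1)
print("collar",f(723,313,85.5),"handle",f(402,315,109),"or",f(422,166,63),"a",f(526,171,63),"ridge",f(475,293,44))
```

```text
t 6.8 pos [534.6 270.2 156.2] psi 0.0481 tilt 0.006 | roll 0.000 tx -0.4 ty 174.9 tz 94.2
[ 7.38472046e-01  4.00108438e-01 -1.68413932e-01  9.55814059e-04
 -9.96569358e-01  8.79924291e-01]
collar [543.6  95. ] handle [543. 272.] or [604.2 265.6] a [605.6 213.9] ridge [536.7 231.9]
```

Call:
arm_command(
  steps=[0,0.035,0,0,0,0.035,0,0,0,0.035,0,0,0,0.035,0,0,0,0.035,0,0,0,0,0.03,0,0,0,0.03,0,0,0,0.03,0,0,0,0.008,0,0,0,0,0],
  grip=0.078,
)

```text
clock: 8.0
position: [541.4, 94.6, 55.0]
ee_rot: [1.0, 0.024, -0.001, 0.0]
contact_force: [0.3, -0.2, 0.8]
gripper_width: 78.2
grasp_force: 0.0
```

Call:
arm_command(
  steps=[0,0,0,0,0,0,0,0,0,0,0,0,0,0,0,0],
  grip=0.045,
)

```text
clock: 8.5
position: [542.6, 96.6, 57.2]
ee_rot: [1.0, 0.025, 0.002, -0.001]
contact_force: [-2.2, 4.8, 3.5]
gripper_width: 53.5
grasp_force: 62.9
```

Call:
arm_command(
  steps=[0,0,0,0.157,0,0,0,0.157,0,0,0,0.157,0,0,0,0.157,0,0,0,0.157,0,0,0,0.157,0,0,0,0.157,0,0,0,0.157,0,0,0,0.157,0,0,0,0.157,0,0,0,0],
)

```text
clock: 9.88
position: [543.2, 97.3, 57.3]
ee_rot: [0.724, -0.69, 0.001, -0.003]
contact_force: [-0.9, 6.9, 1.8]
gripper_width: 53.3
grasp_force: 62.9
```

Call:
arm_command(
  steps=[0,0,0,0,0,0,0,0,0,0,-0.03,0,0,0,-0.04,0,0,0,-0.03,0,0,0,0,0],
  grip=0.078,
)

```text
clock: 10.62
position: [543.1, 95.1, 158.3]
ee_rot: [0.724, -0.69, 0.001, -0.003]
contact_force: [-1.2, -0.4, -0.4]
gripper_width: 77.9
grasp_force: 0.0
```

Run:
```python
from h import *
go(534.5,271,.048,92); print(read_state()["joints"])
```

```text
t 10.6 pos [543.1  95.1 158.3] psi -1.5218 tilt 0.006 | roll -1.570 tx -0.1 ty -176.1 tz 66.3
[ 4.67847204e-01  3.22722089e-01 -2.83885496e-01  8.05873701e-04
 -9.58028291e-01 -4.19344161e-01]
```

Call:
arm_command(
  steps=[0,0,0,-0.1745,0,0,0,-0.1745,0,0,0,-0.1745,0,0,0,-0.1745,0,0,0,-0.1745,0,0,0,-0.1745,0,0,0,-0.1745,0,0,0,-0.1745,0,0,0,-0.174,0,-0.035,0,0,0,-0.035,0,0,0,-0.035,0,0,0,-0.035,0,0,0,-0.036,0,0,0,0,0.03,0,0,0,0.02,0,0,0,0.015,0,0,0,0,0],
  grip=0.045,
)

```text
clock: 12.88
position: [532.3, 269.8, 88.6]
ee_rot: [1.0, 0.024, -0.001, 0.001]
contact_force: [-0.4, -0.7, -0.2]
gripper_width: 44.6
grasp_force: 0.0
```

Call:
arm_command(
  steps=[0,0,0,0,0,0,0,0,0,0,0,0],
  grip=0.017,
)

```text
clock: 13.25
position: [533.4, 270.9, 91.0]
ee_rot: [1.0, 0.024, 0.001, -0.0]
contact_force: [0.5, 0.4, 0.1]
gripper_width: 17.1
grasp_force: 0.0
```

Call:
arm_command(
  steps=[0,-0.003,0,0,0,-0.003,0,0,0,-0.001,0,0,0,0,0,0],
)

```text
clock: 13.75
position: [532.8, 277.8, 90.3]
ee_rot: [1.0, 0.024, 0.0, 0.0]
contact_force: [-0.1, -1.7, 0.0]
gripper_width: 16.9
grasp_force: 0.7
```

Call:
arm_command(
  steps=[0,-0.002,0,0,0,-0.001,0,0,0,0,0,0],
)

```text
clock: 14.12
position: [532.6, 280.8, 90.3]
ee_rot: [1.0, 0.024, -0.0, -0.0]
contact_force: [-0.4, -2.3, 1.5]
gripper_width: 16.9
grasp_force: 0.8
```

Call:
arm_command(
  steps=[0,-0.002,0,0,0,-0.001,0,0,0,0,0,0],
)

```text
clock: 14.5
position: [532.5, 283.9, 90.3]
ee_rot: [1.0, 0.024, 0.0, -0.0]
contact_force: [0.8, -0.4, 1.1]
gripper_width: 17.2
grasp_force: 0.7
```

Call:
arm_command(
  steps=[0,-0.002,0,0,0,-0.002,0,0,0,0,0,0],
)

```text
clock: 14.88
position: [532.3, 288.0, 90.3]
ee_rot: [1.0, 0.024, 0.0, -0.0]
contact_force: [0.1, -1.5, 0.2]
gripper_width: 16.7
grasp_force: 0.6
```

Call:
arm_command(
  steps=[0,-0.004,0,0,0,-0.01,0,0,0,-0.015,0,0,0,-0.015,0,0,0,-0.015,0,0,0,-0.015,0,0,0,-0.015,0,0,0,-0.015,0,0,0,-0.01,0,0,0,-0.008,0,0,0,-0.004,0,0,0,0,0,0],
)

```text
clock: 16.38
position: [526.4, 414.2, 90.2]
ee_rot: [1.0, 0.024, 0.0, -0.001]
contact_force: [-0.3, 0.1, -0.4]
gripper_width: 17.1
grasp_force: 0.0
```

Call:
arm_command(
  steps=[0,-0.002,0,0,0,-0.002,0,0,0,-0.001,0,0,0,0,0,0,0,0,0,0],
)

```text
clock: 17.0
position: [526.1, 417.8, 90.2]
ee_rot: [1.0, 0.024, -0.0, 0.0]
contact_force: [2.8, -5.6, -0.4]
gripper_width: 17.2
grasp_force: 2.4
```

Call:
arm_command(
  steps=[0,0.002,0,0,0,0,0,0,0,0,0,0,0,0,-0.03,0,0,0,-0.04,0,0.005,0.03,-0.02,0,0.005,0.03,0,0,0.005,0.03,0,0,0.005,0.03,0,0,0.005,0.03,0,0,0.005,0.02,0,0,0,0,0,0,0,0,0,0],
  grip=0.06,
)

```text
clock: 18.62
position: [564.3, 248.4, 180.3]
ee_rot: [1.0, 0.024, 0.0, -0.0]
contact_force: [-0.3, 0.9, 0.4]
gripper_width: 60.0
grasp_force: 0.0
```

Run:
```python
from h import *
go(603,262,.048,46)
print(repr(get_calibration("wrist")["cam_to_world"].round(4).tolist()))
wrist("w2")
```

```text
t 18.6 pos [564.3 248.4 180.3] psi 0.0482 tilt 0.000 | roll 0.000 tx 39.3 ty -11.8 tz 134.3
[[0.0488, -0.9612, -0.2717, 633.6707], [-0.9988, -0.047, -0.0131, 251.7983], [-0.0002, 0.272, -0.9623, 323.3646], [0.0, 0.0, 0.0, 1.0]]
```

View pics/w2.png

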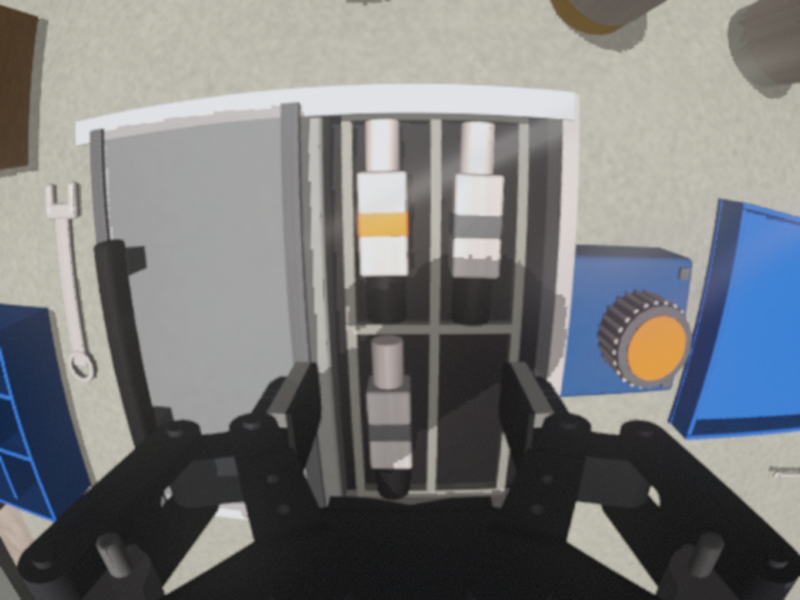

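Run:
```python
from h import *
W=lambda u,v,z: ws(0,(u+.5)*.7-.5,(v+.5)*.7-.5,z).round(1)
print("or",W(383,224,63),W(382,132,59),"a",W(477,227,63),W(478,135,59),"b",W(389,432,63),W(387,348,59),"ridge",W(434,328,44),"collar",W(657,348,85.5))
```

```text
or [604.  265.8] [656.  268.9] a [605.1 212.7] [657.5 215. ] b [470.4 257.7] [528.1 261. ] ridge [537.3 232. ] collar [543.8  96.7]
```

Call:
arm_command(
  steps=[0.02,-0.008,0,0,0.02,-0.0075,0,0,0,0,0.03,0,0,0,0.03,0,0,0,0.03,0,0,0,0.02,0,0,0,0.01,0,0,0,0.01,0,0,0,0.004,0,0,0,0,0],
  grip=0.04,
)

```text
clock: 19.92
position: [603.6, 265.7, 46.6]
ee_rot: [1.0, 0.024, 0.0, -0.0]
contact_force: [0.1, 0.2, 0.3]
gripper_width: 39.7
grasp_force: 0.0
```

Call:
arm_command(
  steps=[0,0,0,0,0,0,0,0,0,0,0,0,0,0,0,0],
  grip=0.015,
)

```text
clock: 20.42
position: [603.9, 265.9, 47.3]
ee_rot: [1.0, 0.024, 0.001, -0.0]
contact_force: [-0.1, 0.2, 5.3]
gripper_width: 26.4
grasp_force: 62.5
```

Call:
arm_command(
  steps=[0,0,-0.02,0,0,0,-0.03,0,0,0,-0.03,0,0,0,-0.03,0,-0.03,0,0,0,-0.035,0,0,0,-0.03,0.03,0,0.04,0,0.035,0,0.041,0,0.035,0,0,0,0.035,0,0,0,0.035,0,0,0,0.035,0,0,0,0.035,0,0,0,0.035,0,0,0,0.035,0,0,0,0.035,0,0,0,0,0,0],
)

```text
clock: 22.55
position: [499.7, -85.5, 154.9]
ee_rot: [1.0, -0.018, -0.002, -0.0]
contact_force: [0.2, 0.1, -2.4]
gripper_width: 26.5
grasp_force: 65.3
```

Run:
```python
from h import *
s=read_state();print(s["grasp_force"],s["gripper_width"])
go(502,-367.5,-.033,34)
```

```text
65.26967883110046 26.50005969832884
t 22.6 pos [499.7 -85.5 154.9] psi -0.0369 tilt 0.003 | roll -0.004 tx 11.7 ty 281.8 tz 120.9
```

Call:
arm_command(
  steps=[0.004,0.035,0,0,0.004,0.035,0,0,0,0.035,0,0,0,0.035,0,0,0,0.035,0,0,0,0.035,0,0,0,0.035,0,0,0,0.033,0,0,0,0,0,0,0,0,0,0],
)

```text
clock: 23.8
position: [499.6, -360.9, 155.2]
ee_rot: [1.0, -0.016, -0.001, -0.001]
contact_force: [0.3, 0.5, -2.7]
gripper_width: 26.4
grasp_force: 65.3
```

Run:
```python
from h import *
s=read_state();print(s["grasp_force"],s["gripper_width"])
go(502,-367.5,-.033,34)
print(repr(get_calibration("wrist")["cam_to_world"].round(4).tolist()))
wrist("w3")
```

```text
65.27397751808167 26.425496232497174
t 23.8 pos [ 499.6 -360.9  155.2] psi -0.0328 tilt 0.002 | roll 0.000 tx 2.6 ty 6.5 tz 121.2
[[-0.0322, -0.9613, -0.2735, 569.3118], [-0.9995, 0.0306, 0.0101, -363.1949], [-0.0013, 0.2737, -0.9618, 298.2392], [0.0, 0.0, 0.0, 1.0]]
```

View pics/w3.png

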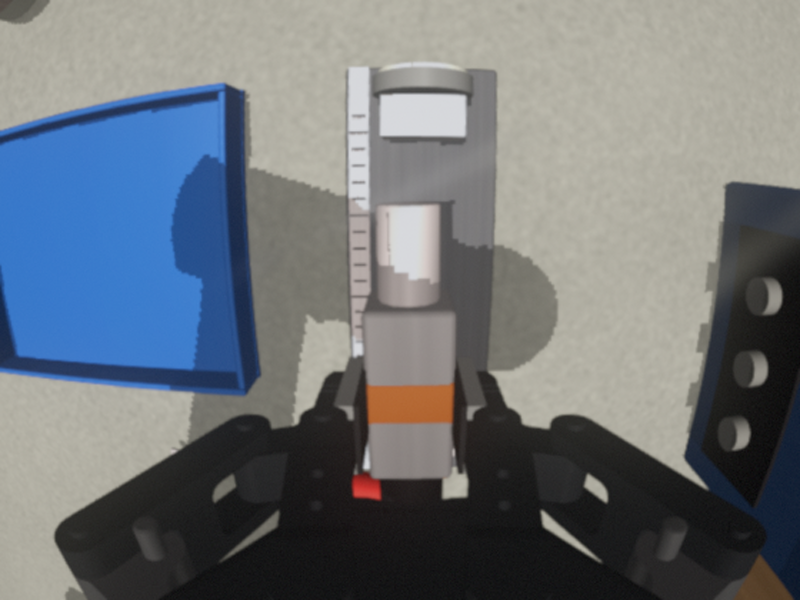

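Run:
```python
from h import *
W=lambda u,v,z: ws(0,(u+.5)*.7-.5,(v+.5)*.7-.5,z).round(1)
print("anvil",W(422,137,54),W(380,137,54),W(466,137,54),"bed",W(347,70,20),W(496,72,20),"inj",W(410,404,171),W(407,205,163),W(410,404,168))
```

```text
anvil [ 587.7 -369.6] [ 588.5 -347.8] [ 587.4 -392.5] bed [ 633.6 -327.4] [ 630.3 -416. ] inj [ 499.8 -360.7] [ 559.8 -361.7] [ 498.2 -360.6]
```

Call:
arm_command(
  steps=[0.0035,0.0065,0,0,0,0,0.03,0,0,0,0.03,0,0,0,0.03,0,0,0,0.02,0,0,0,0.007,0,0,0,0.002,0,0,0,0,0,0,0,0,0],
)

```text
clock: 24.98
position: [503.9, -368.8, 38.3]
ee_rot: [1.0, -0.016, 0.001, 0.0]
contact_force: [-0.3, 0.2, -1.6]
gripper_width: 26.3
grasp_force: 65.2
```

Call:
arm_command(
  steps=[0,-0.001,0.003,0,0,0,0.002,0,0,0,0,0],
)

```text
clock: 25.35
position: [503.3, -367.5, 32.4]
ee_rot: [1.0, -0.016, -0.0, 0.0]
contact_force: [-0.7, -0.1, -2.0]
gripper_width: 26.4
grasp_force: 65.4
```

Call:
arm_command(
  steps=[0,0,0.001,0,0,0,0,0],
)

```text
clock: 25.6
position: [503.3, -367.5, 32.3]
ee_rot: [1.0, -0.016, 0.0, 0.0]
contact_force: [-2.1, 2.8, 6.1]
gripper_width: 26.5
grasp_force: 66.2
```

Call:
arm_command(
  steps=[0,0,0,0,0,0,0,0,0,0,0,0,0,0,-0.02,0,0,0,-0.04,0,0,0,-0.04,0,0,0,-0.03,0,-0.03,0,0,0,-0.03,0,0,0,0,0,0,0],
  grip=0.042,
)

```text
clock: 26.85
position: [441.7, -365.5, 161.6]
ee_rot: [1.0, -0.017, -0.0, -0.0]
contact_force: [0.9, -0.4, 0.4]
gripper_width: 42.4
grasp_force: 0.0
```

Run:
```python
from h import *
go(410,-364,-.033-np.pi/2,66);print(read_state()["joints"])
wrist("w4")
```

```text
t 26.9 pos [ 441.7 -365.5  161.6] psi -0.0341 tilt 0.000 | roll 1.570 tx -0.4 ty 31.7 tz 95.6
[-4.08874344e-01  3.57029455e-01 -2.21219145e-01 -2.29579944e-04
 -9.92842591e-01  1.94569393e+00]
```

View pics/w4.png

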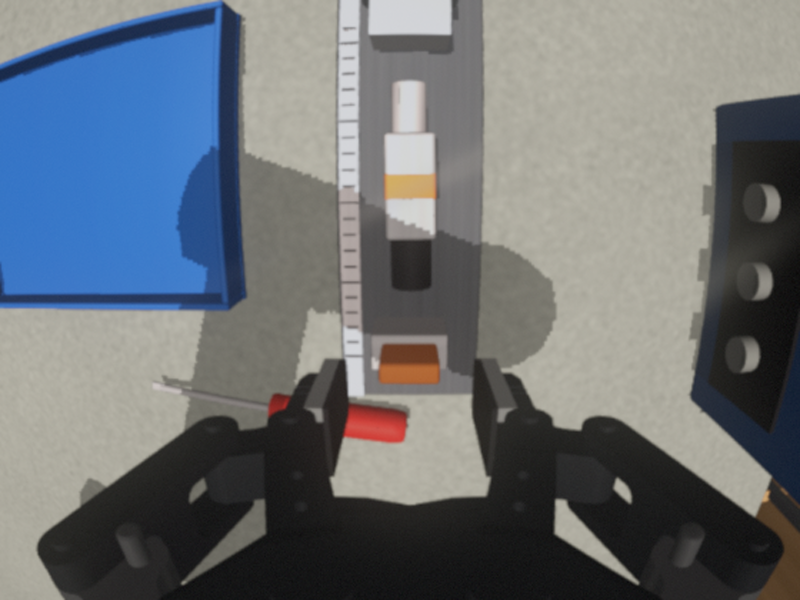

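Run:
```python
from h import *
W=lambda u,v,z: ws(0,(u+.5)*.7-.5,(v+.5)*.7-.5,z).round(1)
for v in (345,362,383): print(v,W(409,v,86),W(409,v,56))
print("jaw block",W(372,336,56),W(447,336,56),"inj",W(411,187,48),W(409,81,44),W(411,288,46),"bed end",W(420,394,20))
```

```text
345 [ 427.3 -364.8] [ 415.7 -364.3]
362 [ 418.  -364.4] [ 405.1 -364. ]
383 [ 406. -364.] [ 391.5 -363.5]
jaw block [ 421.8 -343.4] [ 420.4 -386.2] inj [ 504.5 -368.4] [ 564.6 -369.2] [ 446.8 -366.5] bed end [ 365.3 -370.2]
```

Call:
arm_command(
  steps=[0,0,0,0.1745,0,0,0,0.1745,0,0,0,0.1745,0,0,0,0.1745,0,0,0,0.1745,0,0,0,0.1745,0,0,0,0.1745,0,0,0,0.1745,0,0,0,0.174,0,0.015,0,0,0,0.0155,0,0,0,0,0.035,0,0,0,0.03,0,0,0,0.02,0,0,0,0.01,0,0,0,0,0],
)

```text
clock: 28.9
position: [412.3, -364.6, 66.1]
ee_rot: [-0.696, 0.718, 0.0, -0.0]
contact_force: [0.1, -0.6, -0.4]
gripper_width: 42.0
grasp_force: 0.0
```

Call:
arm_command(
  steps=[0,0,0,0,0,0,0,0,0,0,0,0],
  grip=0.016,
)

```text
clock: 29.28
position: [412.8, -364.7, 66.9]
ee_rot: [-0.696, 0.718, -0.0, 0.0]
contact_force: [-0.6, -0.8, 0.8]
gripper_width: 16.1
grasp_force: 0.5
```

Call:
arm_command(
  steps=[0,-0.004,0,0,0,-0.005,0,0,0,-0.005,0,0,0,-0.005,0,0,0,-0.005,0,0,0,-0.004,0,0,0,-0.004,0,0,0,-0.003,0,0,0,-0.002,0,0,0,0,0,0],
)

```text
clock: 30.52
position: [450.2, -365.8, 66.3]
ee_rot: [-0.696, 0.718, -0.0, 0.0]
contact_force: [-1.7, 0.3, 1.9]
gripper_width: 16.4
grasp_force: 1.3
```

Call:
arm_command(
  steps=[0,-0.002,0,0,0,0,0,0,0,0,0,0],
)

```text
clock: 30.9
position: [452.0, -365.8, 66.3]
ee_rot: [-0.696, 0.718, -0.0, 0.0]
contact_force: [-3.4, -1.2, -0.1]
gripper_width: 16.0
grasp_force: 1.4
```

Call:
arm_command(
  steps=[0,-0.002,0,0,0,0,0,0,0,0,0,0],
)

```text
clock: 31.28
position: [454.0, -365.9, 66.3]
ee_rot: [-0.696, 0.718, -0.0, 0.0]
contact_force: [-3.0, -0.9, 0.2]
gripper_width: 15.9
grasp_force: 1.4
```

Call:
arm_command(
  steps=[0,-0.002,0,0,0,0,0,0,0,0,0,0],
)

```text
clock: 31.65
position: [456.0, -366.0, 66.3]
ee_rot: [-0.696, 0.718, -0.0, 0.0]
contact_force: [-3.3, -1.5, 0.3]
gripper_width: 16.2
grasp_force: 1.4
```

Call:
arm_command(
  steps=[0,-0.002,0,0,0,0,0,0,0,0,0,0],
)

```text
clock: 32.02
position: [458.0, -366.1, 66.3]
ee_rot: [-0.696, 0.718, -0.0, 0.0]
contact_force: [-1.9, -2.1, -0.9]
gripper_width: 15.9
grasp_force: 1.3
```

Call:
arm_command(
  steps=[0,-0.002,0,0,0,0,0,0,0,0,0,0],
)

```text
clock: 32.4
position: [458.9, -366.1, 66.3]
ee_rot: [-0.696, 0.718, 0.001, -0.001]
contact_force: [-4.1, -2.7, 1.8]
gripper_width: 15.8
grasp_force: 2.5
```

Contact starting; press a little more and hold.

Call:
arm_command(
  steps=[0,-0.002,0,0,0,0,0,0,0,0,0,0],
)

```text
clock: 32.78
position: [459.0, -366.0, 66.2]
ee_rot: [-0.696, 0.719, 0.003, -0.002]
contact_force: [-8.1, -3.2, 4.2]
gripper_width: 15.7
grasp_force: 4.4
```

Call:
arm_command(
  steps=[0,-0.002,0,0,0,0,0,0,0,0,0,0,0,0,0,0],
)

```text
clock: 33.28
position: [459.0, -366.0, 66.2]
ee_rot: [-0.695, 0.719, 0.004, -0.003]
contact_force: [-11.9, -3.4, 6.5]
gripper_width: 16.0
grasp_force: 6.3
```

Call:
arm_command(
  steps=[0,0.004,0,0,0,0.005,0,0,0,0.006,0,0,0,0.006,0,0,0,0.006,0,0,0,0.006,0,0,0,0.006,0,0,0,0.006,0,0,0,0.006,0,0,0,0.006,0,0,0,0.006,0,0,0,0.005,0,0,0,0.004,0,0,0,0.002,0,0,0,0,0,0],
)

```text
clock: 35.15
position: [389.4, -363.7, 66.2]
ee_rot: [-0.696, 0.718, 0.0, -0.0]
contact_force: [0.6, -1.4, 1.0]
gripper_width: 16.0
grasp_force: 0.6
```

Call:
arm_command(
  steps=[0,0.002,0,0,0,0.002,0,0,0,0,0,0],
)

```text
clock: 35.52
position: [385.5, -363.6, 66.1]
ee_rot: [-0.696, 0.718, 0.0, -0.0]
contact_force: [1.1, -0.7, -0.6]
gripper_width: 15.9
grasp_force: 0.7
```

Call:
arm_command(
  steps=[0,0.002,0,0,0,0.002,0,0,0,0,0,0],
)

```text
clock: 35.9
position: [384.7, -363.7, 66.2]
ee_rot: [-0.696, 0.718, -0.003, 0.002]
contact_force: [8.6, 1.7, -5.3]
gripper_width: 15.9
grasp_force: 4.3
```

Call:
arm_command(
  steps=[0,-0.003,0,0,0,0,0,0,0,0,0,0,0,0,-0.03,0,0,0,-0.03,0,0,0,-0.03,0,0,-0.03,0,0,0,-0.03,0,0,0,0,0,-0.1745,0,0,0,-0.1745,0,0,0,-0.1745,0,0,0,-0.1745,0,0,0,-0.1745,0,0,0,-0.1745,0,0,0,-0.1745,0,0,0,-0.1745,0,0,0,-0.174,0,0,0,0],
  grip=0.042,
)

```text
clock: 38.15
position: [444.3, -365.6, 156.2]
ee_rot: [1.0, -0.018, -0.0, -0.0]
contact_force: [0.5, 0.1, -0.5]
gripper_width: 42.0
grasp_force: 0.0
```

Run:
```python
from h import *
go(527,-368.2,-.033,32.5)
print(repr(get_calibration("wrist")["cam_to_world"].round(4).tolist()))
wrist("w5")
```

```text
t 38.1 pos [ 444.3 -365.6  156.2] psi -0.0352 tilt 0.001 | roll -0.002 tx 82.8 ty -0.1 tz 123.7
[[-0.0346, -0.9615, -0.2726, 513.8043], [-0.9994, 0.0332, 0.0097, -367.8789], [-0.0003, 0.2728, -0.9621, 299.2303], [0.0, 0.0, 0.0, 1.0]]
```

View pics/w5.png

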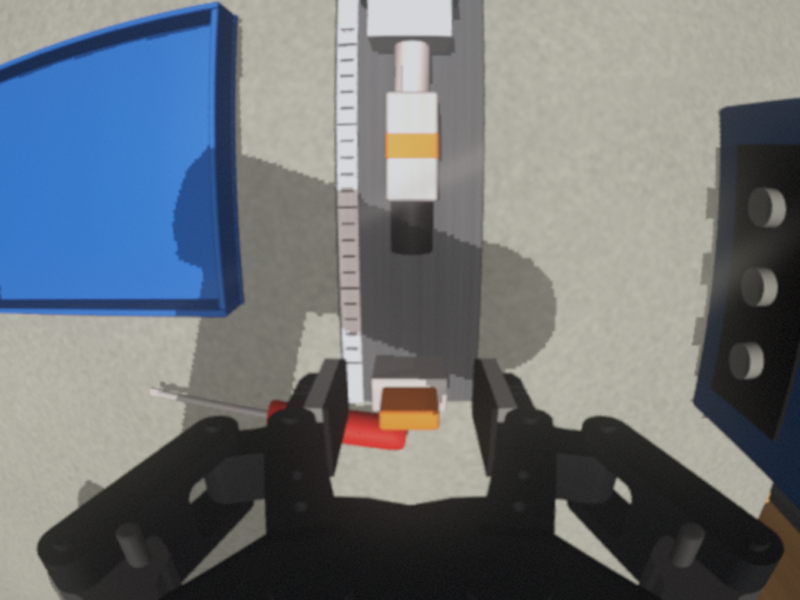

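Call:
arm_command(
  steps=[0.03,0,0,0,0.03,0,0,0,0.022,0.0005,0,0,0,0,0.03,0,0,0,0.03,0,0,0,0.03,0,0,0,0.02,0,0,0,0.008,0,0,0,0.005,0,0,0,0,0,0,0,0,0],
)

```text
clock: 39.58
position: [527.3, -369.0, 34.2]
ee_rot: [1.0, -0.016, 0.001, 0.0]
contact_force: [0.1, -0.0, 1.0]
gripper_width: 42.2
grasp_force: 0.0
```

Call:
arm_command(
  steps=[0,0,0,0,0,0,0,0,0,0,0,0,0,0,0,0],
  grip=0.015,
)

```text
clock: 40.08
position: [527.1, -369.1, 34.4]
ee_rot: [1.0, -0.016, 0.001, 0.0]
contact_force: [-0.8, 0.3, 5.8]
gripper_width: 26.0
grasp_force: 62.3
```

Run:
```python
from h import *
go(535.4,-200,-.033,20)
W=lambda u,v,z: ws(0,(u+.5)*.7-.5,(v+.5)*.7-.5,z).round(1)
```

```text
t 40.1 pos [ 527.1 -369.1   34.4] psi -0.0325 tilt 0.001 | roll 0.000 tx 2.7 ty -169.2 tz 14.4
```

Call:
arm_command(
  steps=[0,0,-0.02,0,0,0,-0.035,0,0,0,-0.035,0,0,-0.03,0,0,0,-0.035,0,0,0,-0.035,0,0,0,-0.035,0,0,0,-0.03,0,0,0,0,0,0,0,0,0.035,0,0,0,0.035,0,0,0,0.02,0,0,0,0.009,0,0,0,0,0,0,0,0,0],
)

```text
clock: 41.95
position: [532.9, -204.2, 25.2]
ee_rot: [1.0, -0.016, 0.001, 0.0]
contact_force: [-0.2, -0.2, -2.4]
gripper_width: 26.9
grasp_force: 61.4
```

Call:
arm_command(
  steps=[0,0,0.004,0,0,0,0.002,0,0,0,0,0],
)

```text
clock: 42.32
position: [532.4, -203.9, 19.4]
ee_rot: [1.0, -0.016, 0.0, 0.0]
contact_force: [-2.3, 0.7, 4.7]
gripper_width: 26.4
grasp_force: 62.2
```

Call:
arm_command(
  steps=[0,0,0,0,0,0,0,0,0,0,-0.03,0,0,0,-0.05,0,0,0,-0.05,0,0,0,-0.03,-0.081,0.004,-0.036,0,0,0.004,-0.036,0,0,0.004,-0.036,0,0,0.004,-0.036,0,0,0.004,-0.036,0,0,0.004,-0.036,0,0,0.005,-0.036,0,0,0.005,-0.036,0,0,0.005,-0.036,0,0,0.005,-0.036,0,0,0.005,-0.036,0,0,0.005,-0.036,0,0,0,0,0,0],
  grip=0.042,
)

```text
clock: 44.7
position: [565.4, 232.5, 177.8]
ee_rot: [1.0, 0.026, 0.0, -0.0]
contact_force: [0.2, -0.9, 0.6]
gripper_width: 42.0
grasp_force: 0.0
```

Run:
```python
from h import *
go(604.5,212.5,.048,46)
wrist("w6")
W=lambda u,v,z: ws(0,(u+.5)*.7-.5,(v+.5)*.7-.5,z).round(1)
import pickle; pickle.dump(get_calibration("wrist"),open("c6.pkl","wb"))
```

```text
t 44.7 pos [565.4 232.5 177.8] psi 0.0510 tilt 0.000 | roll 0.003 tx 38.1 ty 21.8 tz 131.8
```

View pics/w6.png

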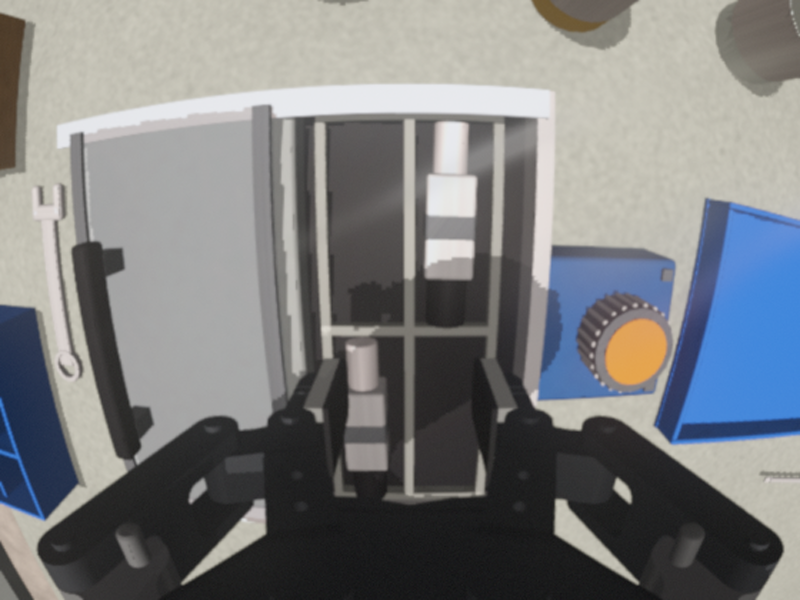

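Call:
arm_command(
  steps=[0.02,0.011,0,0.003,0.018,0.0105,0,0,0,0,0.03,0,0,0,0.03,0,0,0,0.03,0,0,0,0.02,0,0,0,0.01,0,0,0,0.008,0,0,0,0.004,0,0,0,0,0],
)

```text
clock: 46.0
position: [604.5, 210.6, 46.6]
ee_rot: [1.0, 0.023, 0.0, -0.0]
contact_force: [0.3, -0.4, 0.1]
gripper_width: 41.8
grasp_force: 0.0
```

Call:
arm_command(
  steps=[0,0,0,0,0,0,0,0,0,0,0,0,0,0,0,0],
  grip=0.015,
)

```text
clock: 46.5
position: [604.8, 211.0, 47.3]
ee_rot: [1.0, 0.023, 0.001, -0.0]
contact_force: [-1.4, 0.0, 5.8]
gripper_width: 26.1
grasp_force: 62.7
```

Call:
arm_command(
  steps=[0,0,-0.02,0,0,0,-0.03,0,0,0,-0.03,0,0,0,-0.03,0.079,-0.03,0,0,0,-0.028,0.03,0,0,0,0.035,0,0,0,0.035,0,0,0,0.035,0,0,0,0.035,0,0,0,0.035,0,0,0,0.035,0,0,0,0.035,0,0,0,0.035,0,0,0,0.027,0,0,0,0,0,0],
)

```text
clock: 48.5
position: [533.6, -125.7, 154.9]
ee_rot: [1.0, -0.019, -0.002, -0.0]
contact_force: [-0.7, 0.6, -2.2]
gripper_width: 26.3
grasp_force: 61.8
```

Run:
```python
from h import *
s=read_state();print(s["grasp_force"],s["gripper_width"])
go(535,-124,-.033,18)
```

```text
61.79617524147034 26.32509601732987
t 48.5 pos [ 533.6 -125.7  154.9] psi -0.0372 tilt 0.003 | roll -0.004 tx 1.4 ty -1.8 tz 136.9
```

Call:
arm_command(
  steps=[0,0,0.035,0,0,0,0.035,0,0,0,0.03,0,0,0,0.02,0,0,0,0.012,0,0,0,0.003,0,0,0,0,0,0,0,0.002,0,0,0,0,0],
)

```text
clock: 49.62
position: [535.1, -124.3, 19.8]
ee_rot: [1.0, -0.017, 0.0, -0.0]
contact_force: [-0.2, -0.2, -2.6]
gripper_width: 26.3
grasp_force: 61.8
```

Call:
arm_command(
  steps=[0,0,0.002,0,0,0,0.001,0,0,0,0,0],
)

```text
clock: 50.0
position: [535.2, -124.3, 17.3]
ee_rot: [1.0, -0.017, 0.0, 0.0]
contact_force: [-3.0, 1.2, 5.3]
gripper_width: 26.3
grasp_force: 62.7
```

Call:
arm_command(
  steps=[0,0,0,0,0,0,0,0,0,0,-0.03,0,0,0,-0.05,0,0,0,-0.05,0,0,0,-0.03,-0.084,-0.007,-0.034,0,0,-0.007,-0.034,0,0,-0.007,-0.035,0,0,-0.007,-0.035,0,0,-0.007,-0.034,0,0,-0.007,-0.034,0,0,-0.007,-0.034,0,0,-0.007,-0.034,0,0,-0.007,-0.034,0,0,-0.007,-0.034,0,0,-0.007,-0.034,0,0,0,0,0,0],
  grip=0.042,
)

```text
clock: 52.25
position: [438.9, 249.1, 176.2]
ee_rot: [1.0, 0.027, 0.0, -0.0]
contact_force: [0.7, 0.7, -0.9]
gripper_width: 41.9
grasp_force: 0.0
```

Run:
```python
from h import *
go(470,257.5,.048,46)
wrist("w7")
```

```text
t 52.2 pos [438.9 249.1 176.2] psi 0.0532 tilt 0.000 | roll 0.005 tx 31.5 ty -6.9 tz 130.2
```

View pics/w7.png

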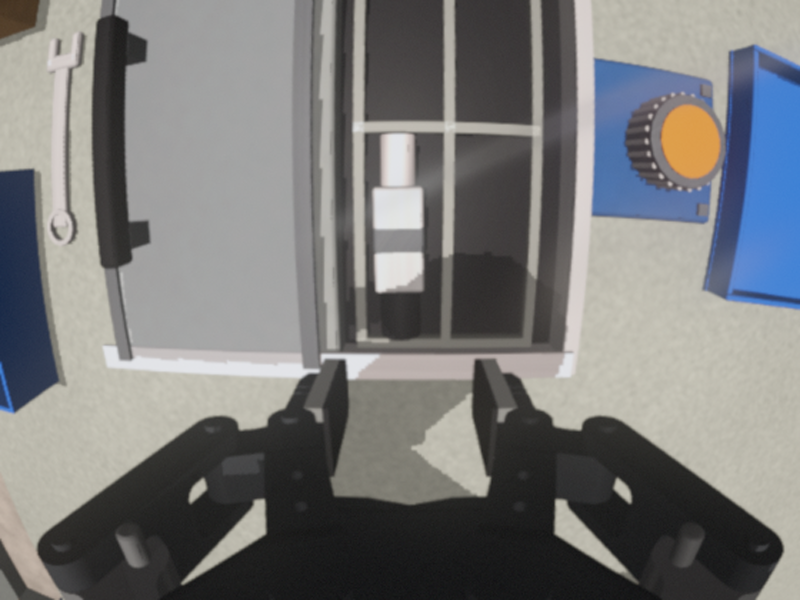

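Run:
```python
from h import *
W=lambda u,v,z: ws(0,(u+.5)*.7-.5,(v+.5)*.7-.5,z).round(1)
b=W(399,240,63);print(b,W(398,137,59))
go(b[0],b[1],.048,46)
```

```text
[470.5 255.7] [527.8 259.2]
t 52.3 pos [438.9 248.  176.1] psi 0.0519 tilt 0.000 | roll 0.004 tx 32.0 ty -6.2 tz 130.1
```

Call:
arm_command(
  steps=[0.016,-0.004,0,0.004,0.016,-0.003,0,0,0,0,0.03,0,0,0,0.03,0,0,0,0.03,0,0,0,0.02,0,0,0,0.01,0,0,0,0.006,0,0,0,0.004,0,0,0,0,0],
)

```text
clock: 53.55
position: [471.0, 256.0, 46.6]
ee_rot: [1.0, 0.023, 0.0, -0.0]
contact_force: [1.2, 0.4, -0.0]
gripper_width: 42.1
grasp_force: 0.0
```

Call:
arm_command(
  steps=[0,0,0,0,0,0,0,0,0,0,0,0,0,0,0,0],
  grip=0.015,
)

```text
clock: 54.05
position: [471.2, 256.4, 47.2]
ee_rot: [1.0, 0.023, 0.001, -0.001]
contact_force: [-1.3, 0.5, 6.4]
gripper_width: 26.4
grasp_force: 61.7
```

Run:
```python
from h import *
go(537.5,-44,-.033,18)
```

```text
t 54.0 pos [471.2 256.4  47.2] psi 0.0467 tilt 0.002 | roll 0.080 tx 76.1 ty 298.1 tz 29.2
```

Call:
arm_command(
  steps=[0,0,-0.02,0,0,0,-0.03,0,0,0,-0.03,0,0,0,-0.03,0.08,0.008,0.033,0,0,0.008,0.033,0,0,0.008,0.033,0,0,0.008,0.033,0,0,0.008,0.033,0,0,0.009,0.033,0,0,0.009,0.033,0,0,0.009,0.034,0,0,0.009,0.033,0,0,0,0,0,0,0,0,0,0],
)

```text
clock: 55.92
position: [536.0, -44.4, 155.6]
ee_rot: [1.0, -0.017, -0.001, -0.0]
contact_force: [-0.2, 0.1, -1.2]
gripper_width: 26.5
grasp_force: 60.9
```

Run:
```python
from h import *
go(537.5,-44,-.033,18)
wrist("w8")
```

```text
t 55.9 pos [536.  -44.4 155.6] psi -0.0344 tilt 0.002 | roll -0.001 tx 1.5 ty -0.4 tz 137.6
```

View pics/w8.png

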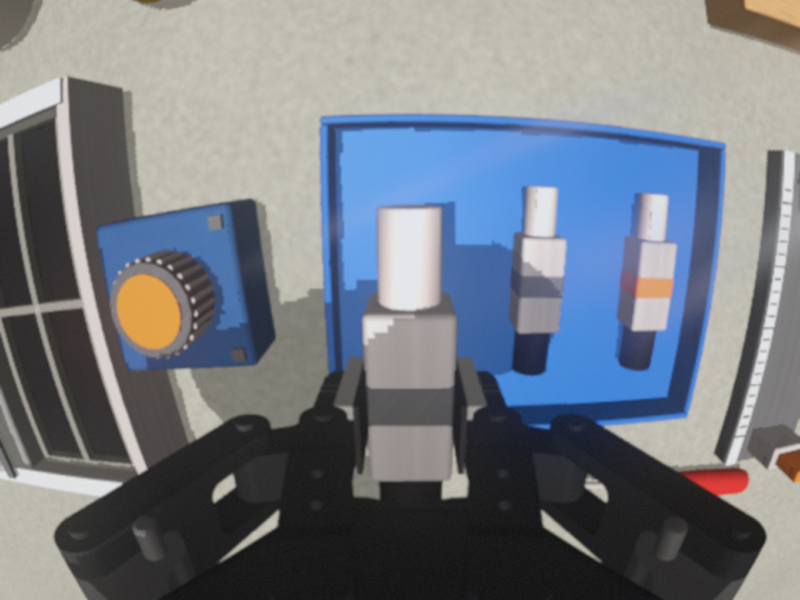

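Call:
arm_command(
  steps=[0.001,0.006,0,0,0,0,0.035,0,0,0,0.035,0,0,0,0.03,0,0,0,0.02,0,0,0,0.012,0,0,0,0.003,0,0,0,0.002,0,0,0,0.002,0,0,0,0.001,0,0,0,0,0],
)

```text
clock: 57.35
position: [537.8, -50.5, 17.2]
ee_rot: [1.0, -0.017, 0.001, -0.0]
contact_force: [-2.1, 0.4, 4.0]
gripper_width: 26.2
grasp_force: 61.5
```

Call:
arm_command(
  steps=[0,0,0,0,0,0,0,0,0,0,-0.03,0,0,0,-0.05,0,0,0,-0.05,0,0,0,-0.012,-0.082,0,0,0,0,0,-0.035,0,0,0.001,-0.036,0,0,0.001,-0.036,0,0,0.001,-0.036,0,0,0.001,-0.036,0,0,0.001,-0.036,0,0,0.001,-0.036,0,0,0.001,-0.036,0,0,0.001,-0.036,0,0,0.001,-0.036,0,0,0.001,-0.036,0,0,0.001,-0.036,0,0,0,-0.035,0,0],
  grip=0.042,
)

```text
clock: 59.85
position: [525.3, 416.0, 155.9]
ee_rot: [1.0, 0.023, -0.001, 0.001]
contact_force: [0.9, 0.6, -0.1]
gripper_width: 42.0
grasp_force: 0.0
```

Call:
arm_command(
  steps=[0,0,0,0,0,0,0,0],
)

```text
clock: 60.1
position: [525.4, 414.7, 156.5]
ee_rot: [1.0, 0.024, -0.001, 0.001]
contact_force: [0.2, 0.3, 0.9]
gripper_width: 41.9
grasp_force: 0.0
```

Run:
```python
from h import *
go(526.5,416,.048,91)
```

```text
t 60.1 pos [525.4 414.7 156.5] psi 0.0474 tilt 0.003 | roll -0.001 tx 1.2 ty -1.3 tz 65.5
```

Call:
arm_command(
  steps=[0,-0.001,0.03,0,0,0,0.02,0,0,0,0.014,0,0,0,0,0,0,0,0,0],
)

```text
clock: 60.72
position: [526.5, 416.6, 95.2]
ee_rot: [1.0, 0.024, 0.001, -0.0]
contact_force: [-0.3, 0.6, 0.7]
gripper_width: 42.0
grasp_force: 0.0
```

Call:
arm_command(
  steps=[0,0,0,0,0,0,0,0,0,0,0,0,0,0.004,0,0,0,0.008,0,0,0,0.012,0,0,0,0.012,0,0,0,0.012,0,0,0,0.012,0,0,0,0.012,0,0,0,0.012,0,0,0,0.012,0,0,0,0.012,0,0,0,0.01,0,0,0,0.008,0,0,0,0.004,0,0,0,0,0,0],
  grip=0.017,
)

```text
clock: 62.85
position: [531.5, 285.6, 93.8]
ee_rot: [1.0, 0.024, -0.001, 0.001]
contact_force: [-0.7, -0.0, -1.8]
gripper_width: 17.1
grasp_force: 0.0
```

Call:
arm_command(
  steps=[0,0.003,0,0,0,0.003,0,0,0,0.002,0,0,0,0,0,0],
)

```text
clock: 63.35
position: [532.5, 278.1, 94.2]
ee_rot: [1.0, 0.024, -0.0, 0.0]
contact_force: [0.5, -0.0, -0.1]
gripper_width: 16.9
grasp_force: 0.1
```

Call:
arm_command(
  steps=[0,0.003,0,0,0,0.002,0,0,0,0,0,0],
)

```text
clock: 63.72
position: [532.9, 273.3, 94.3]
ee_rot: [1.0, 0.024, 0.0, 0.0]
contact_force: [0.7, 1.3, -0.9]
gripper_width: 16.8
grasp_force: 0.5
```

Call:
arm_command(
  steps=[0,0.003,0,0,0,0.002,0,0,0,0,0,0],
)

```text
clock: 64.1
position: [533.1, 269.8, 94.3]
ee_rot: [1.0, 0.024, 0.0, -0.001]
contact_force: [-2.0, 5.7, -2.1]
gripper_width: 16.8
grasp_force: 2.7
```

Shut against the stop, as before. Release, lift, retreat and take a final look.

Call:
arm_command(
  steps=[0,-0.002,0,0,0,0,0,0,0,0,0,0,0,0,-0.03,0,0,0,-0.04,0,0,0,-0.05,0,-0.03,-0.03,0,0,-0.03,-0.03,0,0,-0.03,-0.03,0,0,-0.03,-0.03,0,0,-0.03,-0.03,0,0,-0.02,-0.03,0,0,0,-0.03,0,0,0,0,0,0,0,0,0,0],
  grip=0.045,
)

```text
clock: 65.97
position: [353.0, 471.5, 214.0]
ee_rot: [1.0, 0.024, -0.0, 0.001]
contact_force: [-0.0, 0.4, -0.7]
gripper_width: 44.9
grasp_force: 0.0
```

Run:
```python
from h import *
im=get_image("top"); cv2.imwrite("pics/end.png",cv2.resize(im[:,:,::-1],(800,600),interpolation=cv2.INTER_CUBIC))
```

```text
(no output)
```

View pics/end.png

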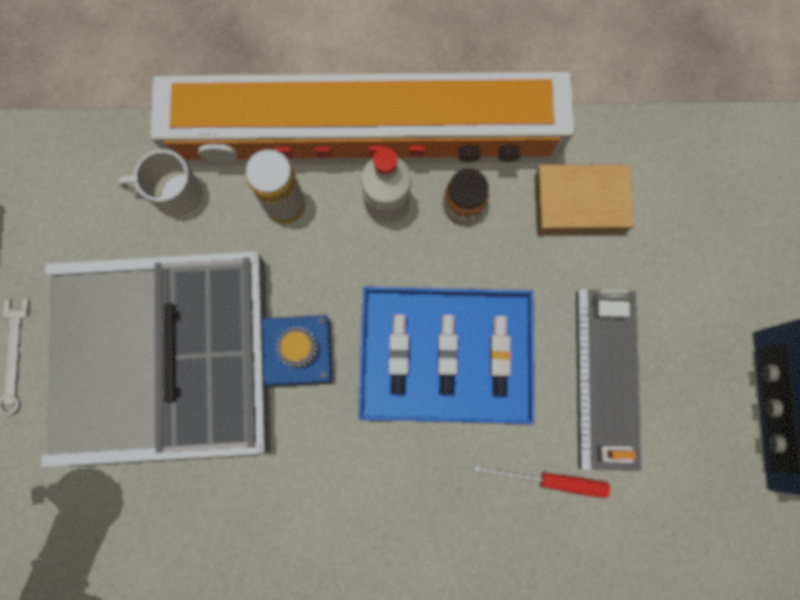

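The final view shows the cover shut, with its handle at (171,352) as at the start. All three injectors lie in the tray at (398,354), (448,354) and (500,355), the jaw is back at (618,455), and the bottle, jar and can are standing.

```bash
python3 -c "
from bench import *
print(job_done())"
```

```text
the job is handed in; nothing more can be done
None
```

I handed the job in at about 66 s: the lock was on, so I freed it with a quarter turn, gauged the orange injector, put all three injectors in the blue tray and shut the cover. The jaw is fully back and the bottle, jar and can are standing; no verdict came back.

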